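# Nest the hole saws back in their case

### The arm

A 7-joint arm with a two-finger parallel gripper is mounted at the origin on a cart in front of the work surface, level with it; the furniture and walls round the work are solid. World frame = base frame: x ahead of the robot, y to its left, z up, the work surface at z = 0. Lengths are in m, angles in rad, forces in N, time in s.
With the tool pointing down it reaches from about 0.425 to 0.925 m from the base axis. Payload 6.8 kg.
Tool frame: the origin (TCP) lies midway between the tips of the shut fingers; the grasp point (between the pads) lies 19 mm behind it (bot.hold_point_z is the distance from the TCP to the grasp point, in m); z points along the fingers, y is the line along which they close (so a half turn about z gives the same grasp; the last joint's range is limited). The gripper opens to 85 mm and grips with 20 to 120 N. Pads are 22 mm wide; open, the fingers measure 114 mm over their backs; the gripper's body (76 mm by 85 mm) begins 54 mm behind the grasp point. The pads swing forward as they close: fully open they stand 13 mm farther back than shut.
Start: joints at [1.165, 0.477, 0.022, 1.555, -0.011, 1.109, -0.083], TCP at [0.198, -0.645, 0.231] pointing down, gripper open.
Joint ranges: [-2.96, 2.96], [-0.34, 2.1], [-1.41, 1.46], [0.24, 2.44], [-1.37, 4.51], [0.17, 1.92], [-2.96, 2.96]. Speed limits (rad/s): [2.39, 2.39, 3.14, 3.14, 3.14, 3.14, 3.14].

### API

Orientations are given as a unit quaternion [w, x, y, z].
In Python, from station import bot gives the robot as it stands. The module is installed in compiled form; this text tells all that it offers.
- The arm moves only by the tool step_arm, never from a script. Its argument "increments" is a list that holds one entry, the list of rows, each a list of 7 numbers: the opening, from -1 (shut) to 1 (fully open), then the shift along the tool's x, y, z in mm, then the turn, a rotation vector about the tool's x, y, z in degrees. In form: [[[grip, x, y, z, ax, ay, az], ...]]. A call has 1 to 10 rows; each row is the pose to reach, as a shift and turn from the pose commanded when the call began, along the tool's axes at that moment; what a row does not reach only later rows make up. A row lasts 1/12 s, in which the tool goes at most 41.7 mm and 7.16 degrees, less where a joint would pass 70% of its speed; a pose out of reach is approached as far as the arm can. A call with a gripper value outside its range is refused whole. The fingers move at their own pace and stop on an object; "force" is the grip in N (left out, the last holds). Time passes only in rows, so rows that repeat a pose let the fingers close. It gives the time, the measured TCP pose, the force, the opening and the grip force at its end, in the units of the state.
- bot.get_obs(): the state, without advancing time (a new reading comes with each control period).
- bot.read_camera(name): name is "scene" or "top"; returns a dict with "image" (384x512x3 uint8, red, green, blue), "camera_matrix" (3x3 intrinsics, pixels), "R" (3x3) and "t" (3): a world point X has camera coordinates R X + t. Camera axes: x right, y down, z forward; pixel columns grow to the right and rows downward; lengths in m; the calibration is good to about 2 mm. A picture is of the moment at which its call begins. There is no depth.
- bot.hand_in(): hands the job in; it is judged then, once.
The state is a dict: "t": time; "q": joint angles; "joint_vel": joint speeds; "joint_torque": joint torques, N m; "eef_pos": TCP position; "tool_rot": TCP orientation; "contact_force": force on the tool from outside, world axes, zero at the start; "torque": the same for the moment, N m; "gripper_width": opening from 0.0 (shut) to 1.0 (fully open); "grasp_force": force on a finger pad.
Only numpy, scipy, OpenCV 4.12 (cv2) and the standard library are available. Lean on these libraries where they do the work, as an engineer would, in place of code of your own. Each camera call takes 0.05 s, during which the arm holds its last target. There are 200 camera calls.

### The job

Put the three blue hole saws away as one nest in the open grey case: the smallest already stands teeth down in its bay. First stand the fallen middle saw teeth down on the bench beside the case and let go of it; then, taking it afresh, lower it over the smallest one and lower the largest over both, so that all three stand inside one another on the floor of the bay, teeth down, upright and released. Set the saws down gently without dropping them, and leave the jar, the copper tee and the tube where they are.

Things in the scene. Friction and masses are not known exactly. Their poses are not given: they have to be found in the camera images.
- case: Open grey plastic case fixed on the bench, base 156 (x) x 266 (y) x 38 mm; origin: centre of its underside, dark floor 5 mm above it. Saw bay: the +y part, free from x = -74 to 74, y = -12 to 129 mm; the -y part holds the arbor. Latches and a folded-down handle stick out 13 mm from the -x side. The open, fixed lid stands behind the +x wall, from x = 80 mm, leaning back, 185 mm high.
- saw_small: Smallest blue hole saw: a steel cup 38 mm in diameter and 64 mm long, closed at one end by a 5 mm cap with a bright face and a threaded hole, toothed at the open end, wall 2.5 mm. Stands teeth down in the saw bay. Origin: centre of the tooth plane (open end); z runs along the axis to the cap (up when teeth down). About 0.12 kg.
- saw_middle: Middle blue hole saw: outside diameter 51 mm, inside 46 mm, 72 mm long, inside depth 67 mm, otherwise like the small one. Lies on its side on the bench at the start. Origin: centre of the tooth plane; z runs along the axis to the cap, horizontal while it lies. About 0.17 kg.
- saw_large: Largest blue hole saw: outside diameter 64 mm, inside 59 mm, 80 mm long, inside depth 75 mm, otherwise like the small one. Stands teeth down on the bench at the start. Origin: centre of the tooth plane; z runs along the axis to the cap. About 0.24 kg.
- flux_jar: Bystander: small clear jar with a pink lid, 52 mm in diameter, 54 mm high; origin at the centre of its underside.
- copper_tee: Bystander: copper pipe tee 49 x 86 x 29 mm lying on the bench; origin at the centre of its underside.
- paste_tube: Bystander: yellow tube 49 x 136 x 29 mm lying on the bench; origin at the centre of its underside.
Not all that is in view belongs to the job. Leave any red, turquoise or yellow look-alike of the saw_middle alone.

How it is judged:
By the outcome, as a careful person would: the job done as asked, in the order asked, and still so for the second after the job is handed in, with the robot touching nothing.
It also fails if it takes over 72 s, if anything falls off the work surface, if the arm or the gripper's body presses on something with over 40 N, if the wrist force passes 120 N, or if a joint passes its speed limit or range.

## Working session

There is one attempt and no reset: what is moved stays moved. The work goes in short steps, Python scripts to look and compute and a tool call to move; the robot and the scene stay as the last step left them, time stands still between calls to the robot, and variables do not carry over. Pictures are saved under pics/ and viewed, at most 10 in all, crops included, and the job is handed in when it is done.

Besides the shell and the picture viewer there is one more tool, called as name(argument=value, ...), one argument or row to a line, values as JSON. step_arm: Moves the arm, as the interface text tells. Its arguments: {"type":"object","properties":{"increments":{"type":"array"},"force":{"type":"number"}},"required":["increments"]}

```bash
mkdir -p pics; cat > h.py <<'E'
import numpy as np, cv2
from station import bot
from scipy.spatial.transform import Rotation as R
def cam(n,save=None):
    c=bot.read_camera(n)
    if save: cv2.imwrite('pics/'+save,c['image'][:,:,::-1])
    return c
def ray(c,uv):
    d=np.linalg.inv(c['camera_matrix'])@np.array([uv[0],uv[1],1.]); Rm=np.array(c['R'])
    return -Rm.T@np.array(c['t']), Rm.T@d
def onz(c,uv,z):
    o,d=ray(c,uv); return o+d*(z-o[2])/d[2]
def proj(c,X):
    p=np.array(c['camera_matrix'])@(np.array(c['R'])@np.array(X)+np.array(c['t'])); return p[:2]/p[2]
def tool():
    s=bot.get_obs(); q=s['tool_rot']; return np.array(s['eef_pos']),R.from_quat([q[1],q[2],q[3],q[0]]),s
E
python3 - <<'E'
from h import *
a=cam('scene','s0.png');b=cam('top','t0.png')
for c in(a,b): print(ray(c,(256,192)),c['camera_matrix'][0][0])
i=np.hstack([a['image'],b['image']])
p,r,s=tool();print(p,r.as_matrix().round(3),bot.hold_point_z,s)
E
```

```text
(array([0.6845301 , 0.49113758, 0.97102903]), array([-0.16856486, -0.43343874, -0.88532132])) 409.748047449915
(array([0.27110628, 0.05107921, 1.15756644]), array([ 0.26187404, -0.02287266, -0.96514294])) 425.0927312019987
[ 0.19788145 -0.6448023   0.23040208] [[ 0.956  0.293 -0.001]
 [ 0.293 -0.956  0.002]
 [-0.    -0.002 -1.   ]] 0.0187 {'t': 0.1, 'q': array([ 1.1648992 ,  0.47776762,  0.02237103,  1.55632355, -0.01151482,
        1.1092851 , -0.08308151]), 'joint_vel': array([ 0.00012605, -0.00161818,  0.00054265, -0.00417996,  0.00083746,
       -0.0001587 , -0.00195742]), 'joint_torque': array([ 4.81658863e-03, -5.97759640e+01,  1.61373328e+00, -2.81955689e+01,
        1.28504485e-02,  5.02925541e-03,  2.22409142e-05]), 'eef_pos': array([ 0.19788145, -0.6448023 ,  0.23040208]), 'tool_rot': array([-8.07197546e-04,  9.88934217e-01,  1.48352380e-01, -1.82407877e-04]), 'contact_force': array([ 0.16591364, -0.47706221, -0.11917044]), 'torque': array([-0.00218727, -0.06870088,  0.02210835]), 'grasp_force': 0.0, 'gripper_width': 0.9947048859949046}
```

View pics/s0.png

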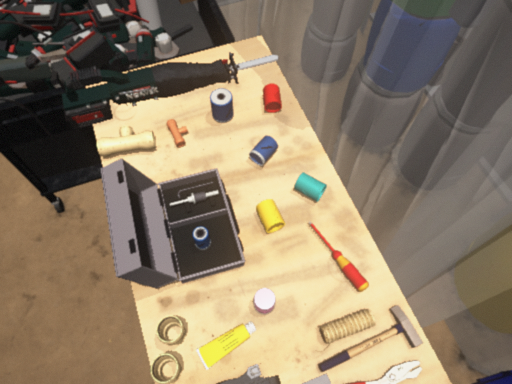

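View pics/t0.png

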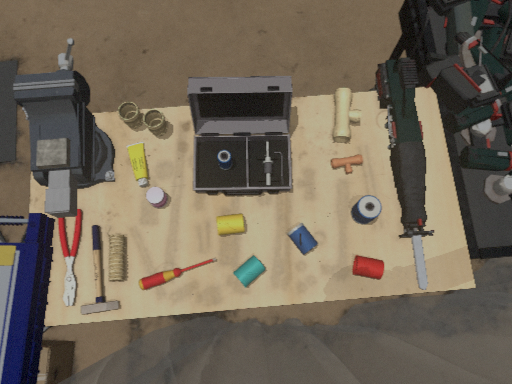

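The only blue saws are: large standing at scene (222,105) / top (367,209), middle lying at scene (263,150) / top (302,239), and small in the case at scene (201,237) / top (225,160).

Things that could be mistaken for the middle saw: red scene (272,98), turquoise (311,187), yellow (270,216), and the standing large one (222,105). I choose the blue lying one at (263,150) and will check it in a close crop.

```bash
python3 - <<'E'
from h import *
a=cam('scene');b=cam('top')
A=cv2.resize(a['image'][60:260,150:350],(600,600),interpolation=cv2.INTER_CUBIC)[:300]
def crop(c,u,v,h=28): return cv2.resize(c['image'][v-h:v+h,u-h:u+h],(266,266),interpolation=cv2.INTER_CUBIC)
rows=[np.hstack([crop(c,*p) for p in P]) for c,P in((a,[(263,150),(222,105),(201,237)]),(b,[(302,239),(367,209),(225,160)]))]
cv2.imwrite('pics/crop.png',np.vstack(rows)[:,:,::-1])
for n,c in(('s',a),('t',b)):
    hsv=cv2.cvtColor(c['image'],cv2.COLOR_RGB2HSV)
    m=cv2.inRange(hsv,(105,90,30),(125,255,255))
    k,l,st,ce=cv2.connectedComponentsWithStats(m)
    for i in range(1,k):
        if st[i,4]>60: print(n,st[i],ce[i].round(1),onz(c,ce[i],.03).round(3),cv2.minAreaRect(np.argwhere(l==i)[:,::-1].astype(np.float32)))
E
```

```text
s [255 137  20  19 164] [265.1 145.2] [ 0.43  -0.097  0.03 ] ((265.2431335449219, 145.1187744140625), (11.372400283813477, 18.2850341796875), 41.987213134765625)
s [192 228  17  17  66] [200.9 238.5] [0.677 0.103 0.03 ] ((201.14389038085938, 236.3950958251953), (12.013001441955566, 16.13374137878418), 65.224853515625)
s [480 371  32  13 240] [499.  378.7] [0.187 0.621 0.03 ] ((495.5, 377.0), (12.0, 31.0), 90.0)
t [   0  213   47  171 3909] [ 23.9 308.2] [0.32  0.646 0.03 ] ((23.338552474975586, 298.0587158203125), (170.01718139648438, 45.898094177246094), 89.58780670166016)
t [291 226  25  27 358] [303.2 239.1] [ 0.436 -0.09   0.03 ] ((303.0567626953125, 239.1405487060547), (23.23278045654297, 16.542329788208008), 53.97262954711914)
t [  0 299   9  55  68] [  3.7 325.4] [0.282 0.695 0.03 ] ((3.5701775550842285, 325.9371032714844), (1.2549262046813965, 54.589290618896484), 8.32564926147461)
```

View pics/crop.png

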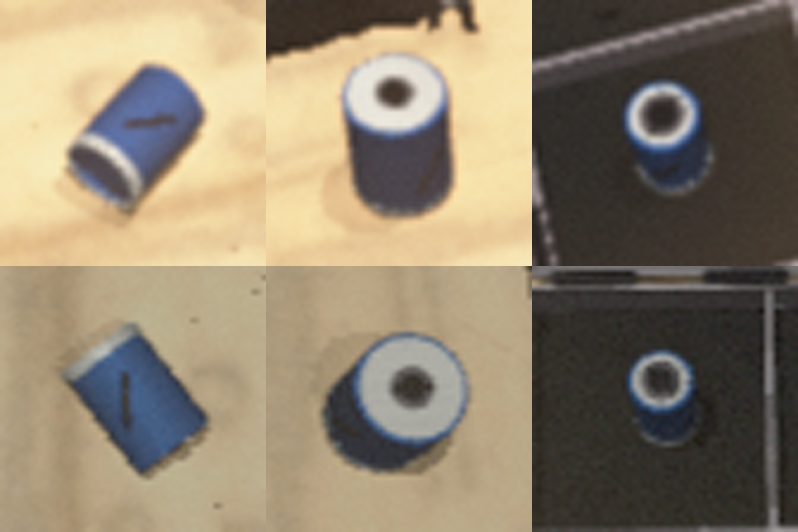

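Crop: the middle saw is a plain blue cup lying with its open end (bright tooth band, dark inside) towards the case, at scene (250,155) / top (292,229). The large and small saws stand with their bright caps up.

Next I measure the caps, case and axis precisely.

```bash
cat >> h.py <<'E'
def cap(c,u,v,h=14,thr=150,S=8,satmax=60):
    """ellipse centre of bright cap face near (u,v)"""
    u0,v0=int(u)-h,int(v)-h
    im=cv2.resize(c['image'][v0:v0+2*h,u0:u0+2*h],None,fx=S,fy=S,interpolation=cv2.INTER_CUBIC)
    hsv=cv2.cvtColor(im,cv2.COLOR_RGB2HSV)
    m=((hsv[:,:,2]>thr)&(hsv[:,:,1]<satmax)).astype(np.uint8)
    cs,_=cv2.findContours(m,cv2.RETR_EXTERNAL,cv2.CHAIN_APPROX_NONE)
    k=max(cs,key=cv2.contourArea)
    e=cv2.fitEllipse(cv2.convexHull(k))
    return (np.array(e[0])+.5)/S-.5+[u0,v0], np.array(e[1])/S
def tri(a,ua,b,ub):
    o1,d1=ray(a,ua);o2,d2=ray(b,ub)
    M=np.stack([d1,-d2],1);s=np.linalg.lstsq(M,o2-o1,rcond=None)[0]
    p,q=o1+s[0]*d1,o2+s[1]*d2
    return (p+q)/2,np.linalg.norm(p-q)
E
python3 - <<'E'
from h import *
a=cam('scene');b=cam('top')
for n,ua,ub,z in(('large',(221.6,96.8),(369.7,206.7),.08),('small',(200.4,233.6),(224.2,156),.069)):
    ea,eb=cap(a,*ua),cap(b,*ub)
    print(n,ea,eb,onz(a,ea[0],z).round(4),onz(b,eb[0],z).round(4),tri(a,ea[0],b,eb[0]))
# middle
def crop(c,u,v,h=18): return cv2.resize(c['image'][v-h:v+h,u-h:u+h],(396,396),interpolation=cv2.INTER_CUBIC)
cv2.imwrite('pics/mid.png',np.hstack([crop(a,263,150),crop(b,302,239)])[:,:,::-1])
for n,uv in(('bench corners',[(52,325),(475,288),(438,88),(60,105)]),):
    for p in uv: print(n,onz(b,p,0).round(3))
for p in[(194,192),(290,192),(291,135),(195,135)]: print('case rim',onz(b,p,.038).round(3))
for n,p in(('lid top',(190,79)),('lidtop',(291,79))): print(n,onz(b,p,.185).round(3))
for n,p in(('jar',(157,197)),('tee',(347,162)),('yellow',(230,225)),('turq',(249,271)),('red',(368,267))): print(n,onz(b,p,.025).round(3))
E
```

```text
large (array([220.46340847,  96.16095448]), array([16.92787552, 23.17142296])) (array([369.25114727, 206.26436901]), array([20.87300491, 22.30673981])) [ 0.5004 -0.2638  0.08  ] [ 0.4995 -0.2652  0.08  ] (array([ 0.4999467 , -0.26582287,  0.07768771]), np.float64(6.403250693327826e-05))
small (array([199.75055981, 232.71010017]), array([12.78685188, 13.90826893])) (array([223.36509895, 155.47015095]), array([10.52417564, 11.23264694])) [0.6758 0.1042 0.069 ] [0.6764 0.1045 0.069 ] (array([0.67590841, 0.10452872, 0.06987841]), np.float64(0.00027341543318419424))
bench corners [0.272 0.587 0.   ]
bench corners [ 0.269 -0.537  0.   ]
bench corners [ 0.86 -0.55  0.  ]
bench corners [0.902 0.58  0.   ]
case rim [0.59  0.193 0.038]
case rim [ 0.567 -0.068  0.038]
case rim [ 0.732 -0.088  0.038]
case rim [0.756 0.182 0.038]
lid top [0.845 0.169 0.185]
lidtop [ 0.823 -0.086  0.185]
jar [0.588 0.297 0.025]
tee [ 0.643 -0.238  0.025]
yellow [0.492 0.102 0.025]
turq [0.365 0.061 0.025]
red [ 0.348 -0.253  0.025]
```

View pics/mid.png

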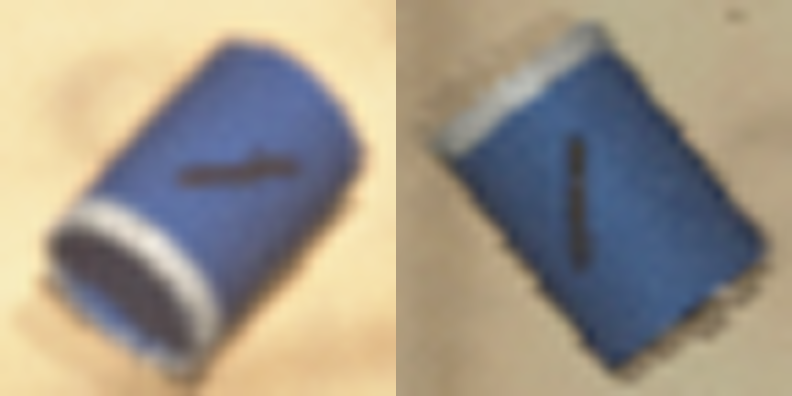

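The open end is clearly up-left in top (about (294,228)), with the cap at lower-right (311,249).

Plan:
1. Relocate the saw lying, out to easier reach.
2. Regrasp it with the tool tilted 45°.
3. Spin it 180° about the tool axis, which stands it teeth down.

```bash
cat >> h.py <<'E'
def goto(X,Rt=None):
    """shift (mm, tool axes) and rotvec (deg) from the present pose to X,Rt"""
    p,r,s=tool(); d=r.inv().apply(np.array(X)-p)*1000
    w=np.zeros(3) if Rt is None else (r.inv()*Rt).as_rotvec(degrees=True)
    print('shift',d.round(1),'rot',w.round(1))
def frame(tilt_dir_deg,tilt,ybear):
    """tool z = down tilted by tilt towards bearing; y horizontal at bearing ybear (perp. to tilt bearing)"""
    b,t,yb=np.radians([tilt_dir_deg,tilt,ybear])
    z=np.array([np.cos(b)*np.sin(t),np.sin(b)*np.sin(t),-np.cos(t)]);y=np.array([np.cos(yb),np.sin(yb),0])
    return R.from_matrix(np.stack([np.cross(y,z),y,z],1))
E
python3 - <<'E'
from h import *
b=cam('top');a=cam('scene')
ct=onz(b,(294.3,228.05),.0255);cc=onz(b,(310.65,249.05),.0255)
print(ct,cc,np.linalg.norm(ct-cc),np.degrees(np.arctan2(*(ct-cc)[1::-1])))
# scene check: axis centre (crop scale 11, origin 245,132)
print(onz(a,(263.5-.0,150),.0255))
m=(ct+cc)/2; print('mid',m)
bd=np.degrees(np.arctan2(*(ct-cc)[1::-1]))
goto([m[0],m[1],.12],frame(0,0,bd-90))
goto([m[0],m[1],.005],frame(0,0,bd-90))
for X in([.6745*.2934,-.6745*.956,.23],): print(bot.get_obs()['q'])
E
```

```text
[ 0.46870184 -0.07011207  0.0255    ] [ 0.40829723 -0.10746139  0.0255    ] 0.07101893511937393 31.729286245745886
[ 0.43878706 -0.08668214  0.0255    ]
mid [ 0.43849953 -0.08878673  0.0255    ]
shift [ 393.1 -461.4  111.3] rot [ -0.   -0.  -14.7]
shift [ 393.1 -461.3  226.3] rot [ -0.   -0.  -14.7]
[ 1.16492823  0.47715059  0.02236377  1.55554849 -0.01149554  1.10930847
 -0.08309844]
```

step_arm(
  increments=[
    [[1,197,-231,50,0,0,-7],[1,393,-461,111,0,0,-14.7],[1,393,-461,111,0,0,-14.7],[1,393,-461,111,0,0,-14.7],[1,393,-461,111,0,0,-14.7],[1,393,-461,111,0,0,-14.7],[1,393,-461,111,0,0,-14.7],[1,393,-461,111,0,0,-14.7],[1,393,-461,111,0,0,-14.7],[1,393,-461,111,0,0,-14.7]],
  ],
)

```text
t: 1.23
eef_pos: [0.3613, -0.2674, 0.1566]
tool_rot: [0.0, 0.962, 0.273, 0.0]
contact_force: [0.8, 0.2, 0.4]
gripper_width: 1.002
grasp_force: 0.0
```

step_arm(
  increments=[
    [[1,0,0,0,0,0,0]],
  ],
)

```text
t: 1.32
eef_pos: [0.3634, -0.2615, 0.1557]
tool_rot: [-0.002, 0.96, 0.279, 0.0]
contact_force: [-0.6, 0.5, -0.2]
gripper_width: 1.0
grasp_force: 0.0
```

```bash
python3 - <<'E'
from h import *
p,r,s=tool();print(s['t'],p,s['q'].round(2))
goto([.4385,-.0888,.12],frame(0,0,-58.3));goto([.4385,-.0888,.005],frame(0,0,-58.3))
E
```

```text
1.3167 [ 0.36339977 -0.26148572  0.15567405] [ 0.7   0.22 -0.23  2.14  0.07  0.79 -0.59]
shift [ 155.8 -105.6   36.2] rot [-0.2 -0.1  0.7]
shift [ 155.6 -105.2  151.2] rot [-0.2 -0.1  0.7]
```

step_arm(
  increments=[
    [[1,156,-106,36,0,0,1],[1,156,-106,36,0,0,1],[1,156,-106,36,0,0,1],[1,156,-106,36,0,0,1],[1,156,-106,36,0,0,1],[1,156,-106,36,0,0,1],[1,156,-106,36,0,0,1]],
  ],
)

```text
t: 1.9
eef_pos: [0.4381, -0.0957, 0.1204]
tool_rot: [-0.0, 0.964, 0.267, -0.0]
contact_force: [-0.7, -0.6, 0.8]
gripper_width: 0.996
grasp_force: 0.0
```

```bash
python3 - <<'E'
from h import *
p,r,s=tool();print(s['t'],p,s['q'].round(2))
goto([.4385,-.0888,.005],frame(0,0,-58.3))
E
```

```text
1.9 [ 0.43806096 -0.09570478  0.12041393] [ 0.36  0.28 -0.33  2.16  0.14  0.71 -1.09]
shift [  3.9  -5.7 115.4] rot [-0.  -0.  -0.7]
```

step_arm(
  increments=[
    [[1,0,0,50,0,0,0],[1,0,0,50,0,0,0],[1,0,0,50,0,0,0]],
  ],
)

```text
t: 2.15
eef_pos: [0.4347, -0.0981, 0.0685]
tool_rot: [-0.001, 0.964, 0.264, -0.003]
contact_force: [-0.7, 0.9, -0.4]
gripper_width: 1.0
grasp_force: 0.0
```

```bash
python3 - <<'E'
from h import *
p,r,s=tool();print(s['t'],p,s['q'].round(2))
goto([.4385,-.0888,.005],frame(0,0,-58.3))
E
```

```text
2.15 [ 0.43467027 -0.09809885  0.06853584] [ 0.34  0.37 -0.3   2.2   0.19  0.6  -1.14]
shift [ 8.4 -5.8 63.5] rot [-0.2  0.3 -1.1]
```

step_arm(
  increments=[
    [[1,8,-6,30,0,0,-1],[1,8,-6,63,0,0,-1],[1,8,-6,63,0,0,-1],[1,8,-6,63,0,0,-1],[1,8,-6,63,0,0,-1],[-1,8,-6,63,0,0,-1],[-1,8,-6,63,0,0,-1],[-1,8,-6,63,0,0,-1],[-1,8,-6,63,0,0,-1],[-1,8,-6,63,0,0,-1]],
  ],
  force=30,
)

```text
t: 2.98
eef_pos: [0.4423, -0.0879, 0.0089]
tool_rot: [0.001, 0.962, 0.274, 0.001]
contact_force: [-1.5, 0.2, 11.7]
gripper_width: 0.596
grasp_force: 29.1
```

```bash
python3 - <<'E'
from h import *
p,r,s=tool();print(s['t'],p,s['q'].round(2),s['grasp_force'],s['gripper_width'],s['contact_force'])
Rt=frame(0,0,-58.3+50)
goto([.51,-.10,.04],Rt)
goto([.51,-.10,.006],Rt)
E
```

```text
2.9833 [ 0.44231921 -0.08785439  0.00891521] [ 0.27  0.49 -0.25  2.22  0.28  0.45 -1.22] 29.12525910884142 0.5958011806818561 [-1.51415503  0.16992888 11.6776536 ]
shift [ 51.2  46.  -30.9] rot [  0.1  -0.  -50. ]
shift [51.2 45.9  3.1] rot [  0.1  -0.  -50. ]
```

step_arm(
  increments=[
    [[-1,0,0,-30,0,0,0],[-1,51,46,-31,0,0,-50],[-1,51,46,-31,0,0,-50],[-1,51,46,-31,0,0,-50],[-1,51,46,-31,0,0,-50],[-1,51,46,-31,0,0,-50],[-1,51,46,-31,0,0,-50],[-1,51,46,-31,0,0,-50],[-1,51,46,-31,0,0,-50],[-1,51,46,-31,0,0,-50]],
  ],
)

```text
t: 3.82
eef_pos: [0.5087, -0.1001, 0.0386]
tool_rot: [-0.0, 0.757, 0.653, 0.0]
contact_force: [-0.7, 0.1, -1.9]
gripper_width: 0.589
grasp_force: 32.9
```

```bash
python3 - <<'E'
from h import *
p,r,s=tool();print(s['t'],p,s['q'].round(2),s['grasp_force'],s['gripper_width'],s['contact_force'])
Rt=frame(0,0,-58.3+50)
goto([.51,-.10,.012],Rt)
E
```

```text
3.8167 [ 0.50874949 -0.10013476  0.0386453 ] [ 0.47  0.55 -0.5   2.04  0.42  0.65 -0.45] 32.90801301598549 0.5894180574316967 [-0.69407871  0.10089353 -1.94390756]
shift [ 0.3  1.2 26.6] rot [-0.  -0.  -0.2]
```

step_arm(
  increments=[
    [[-1,0,0,15,0,0,0],[-1,0,0,25,0,0,0],[-1,0,0,28,0,0,0],[-1,0,0,29,0,0,0],[-1,0,0,30,0,0,0],[-1,0,0,30,0,0,0]],
  ],
)

```text
t: 4.32
eef_pos: [0.5079, -0.0998, 0.0091]
tool_rot: [-0.0, 0.757, 0.654, -0.001]
contact_force: [-5.0, 0.7, 8.8]
gripper_width: 0.593
grasp_force: 33.8
```

step_arm(
  increments=[
    [[0.6,0,0,0,0,0,0],[1,0,0,0,0,0,0],[1,0,0,0,0,0,0],[1,0,0,-20,0,0,0],[1,0,0,-50,0,0,0],[1,0,0,-80,0,0,0],[1,0,0,-100,0,0,0],[1,0,0,-100,0,0,0]],
  ],
)

```text
t: 4.98
eef_pos: [0.512, -0.1, 0.1126]
tool_rot: [0.003, 0.756, 0.654, 0.002]
contact_force: [1.4, 1.1, -0.1]
gripper_width: 1.001
grasp_force: 0.0
```

```bash
python3 - <<'E'
from h import *
a=cam('scene','s1.png');b=cam('top')
A=cv2.resize(a['image'][60:260,150:350],(600,600),interpolation=cv2.INTER_CUBIC);cv2.imwrite('pics/s1c.png',A[:,:,::-1])
p,r,s=tool();print(s['t'],p,s['q'].round(2),s['contact_force'])
Rt=frame(81.7,45,-8.3);z=Rt.apply([0,0,1]);G=np.array([.507,-.105,.028])
goto(G-.07*z,Rt)
E
```

```text
5.0833 [ 0.50952884 -0.10013852  0.10910417] [ 0.53  0.44 -0.57  2.    0.33  0.78 -0.37] [-0.2508279  -0.17364847 -0.37271031]
shift [-54.7  -1.9  31.6] rot [ 0.1 45.   0.1]
```

View pics/s1c.png

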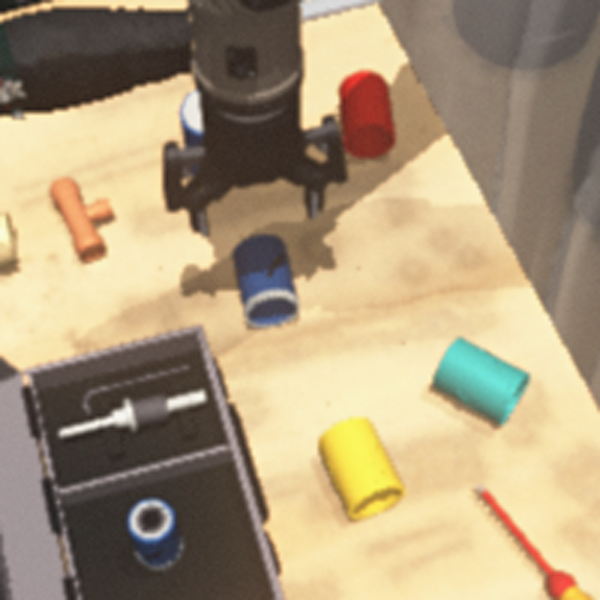

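The middle saw lies at crop (266,283), i.e. scene (239,154), with its open end toward the camera and axis as planned. Now I tilt the tool.

step_arm(
  increments=[
    [[1,-30,-1,5,0,7,0],[1,-55,-2,5,0,14,0],[1,-55,-2,10,0,21,0],[1,-55,-2,15,0,28,0],[1,-55,-2,20,0,35,0],[1,-55,-2,25,0,42,0],[1,-55,-2,32,0,45,0],[1,-55,-2,32,0,45,0],[1,-55,-2,32,0,45,0]],
  ],
)

```text
t: 5.83
eef_pos: [0.4979, -0.1539, 0.0743]
tool_rot: [-0.252, 0.699, 0.603, 0.289]
contact_force: [-0.3, 0.5, 0.5]
gripper_width: 1.0
grasp_force: 0.0
```

```bash
python3 - <<'E'
from h import *
p,r,s=tool();print(s['t'],p,s['q'].round(2),s['contact_force'])
Rt=frame(81.7,45,-8.3);z=Rt.apply([0,0,1]);G=np.array([.507,-.105,.028])
goto(G+.021*z,Rt)
E
```

```text
5.8333 [ 0.49793015 -0.15394409  0.07427897] [ 1.19  0.88 -0.85  1.84 -0.15  0.94  0.42] [-0.25611305  0.4567083   0.5457212 ]
shift [ 2.3  2.1 88.9] rot [-0.1 -0.1 -0.2]
```

step_arm(
  increments=[
    [[1,2,2,35,0,0,0],[1,2,2,65,0,0,0],[1,2,2,85,0,0,0],[1,2,2,89,0,0,0],[1,2,2,89,0,0,0],[-1,2,2,89,0,0,0],[-1,2,2,89,0,0,0],[-1,2,2,89,0,0,0],[-1,2,2,89,0,0,0],[-1,2,2,89,0,0,0]],
  ],
  force=35,
)

```text
t: 6.67
eef_pos: [0.511, -0.0919, 0.016]
tool_rot: [-0.25, 0.699, 0.604, 0.29]
contact_force: [-1.6, -2.6, 6.0]
gripper_width: 0.592
grasp_force: 35.1
```

```bash
python3 - <<'E'
from h import *
p,r,s=tool();print(s['t'],p,s['q'].round(2),s['contact_force'],s['gripper_width'],s['grasp_force'])
print(r.inv().apply([0,0,100.]))
E
```

```text
6.6667 [ 0.51095873 -0.09191695  0.01604507] [ 1.1   0.95 -0.84  1.9  -0.14  0.75  0.41] [-1.61480002 -2.61964082  6.02050064] 0.5920803208066167 35.085462145507336
[ 70.65237259   0.11781798 -70.76883754]
```

step_arm(
  increments=[
    [[-1,14,0,-14,0,0,0],[-1,42,0,-42,0,0,0],[-1,60,0,-60,0,0,7],[-1,60,0,-60,0,0,14],[-1,60,0,-60,0,0,21],[-1,60,0,-60,0,0,28],[-1,60,0,-60,0,0,35],[-1,60,0,-60,0,0,42],[-1,60,0,-60,0,0,49],[-1,60,0,-60,0,0,56]],
  ],
)

```text
t: 7.5
eef_pos: [0.5104, -0.0917, 0.1]
tool_rot: [-0.357, 0.902, 0.203, 0.137]
contact_force: [0.1, -0.1, -1.2]
gripper_width: 0.592
grasp_force: 37.3
```

step_arm(
  increments=[
    [[-1,0,0,0,0,0,7],[-1,0,0,0,0,0,14],[-1,0,0,0,0,0,21],[-1,0,0,0,0,0,28],[-1,0,0,0,0,0,35],[-1,0,0,0,0,0,42],[-1,0,0,0,0,0,49],[-1,0,0,0,0,0,56],[-1,0,0,0,0,0,63],[-1,0,0,0,0,0,70]],
  ],
)

```text
t: 8.33
eef_pos: [0.5105, -0.0914, 0.1001]
tool_rot: [-0.371, 0.855, -0.351, -0.092]
contact_force: [0.3, 0.2, -1.7]
gripper_width: 0.597
grasp_force: 37.3
```

```bash
python3 - <<'E'
from h import *
p,r,s=tool();print(s['t'],p,s['q'].round(2),s['contact_force'],s['gripper_width'],s['grasp_force'])
Rt=frame(81.7,45,-8.3)*R.from_euler('z',180,degrees=True)
goto([.511,-.092,.10],Rt)
E
```

```text
8.3333 [ 0.51046104 -0.09142802  0.10007792] [ 0.74  0.64 -0.34  1.93 -0.67  0.98 -1.42] [ 0.30130414  0.19347405 -1.71873697] 0.596699085565215 37.29864016582724
shift [ 0.7 -0.  -0.3] rot [-0.  -0.1 53.7]
```

step_arm(
  increments=[
    [[-1,0,0,0,0,0,7],[-1,0,0,0,0,0,14],[-1,0,0,0,0,0,21],[-1,0,0,0,0,0,28],[-1,0,0,0,0,0,35],[-1,0,0,0,0,0,42],[-1,0,0,0,0,0,49],[-1,0,0,0,0,0,53.7],[-1,0,0,0,0,0,53.7],[-1,0,0,0,0,0,53.7]],
  ],
)

```text
t: 9.17
eef_pos: [0.5104, -0.091, 0.1]
tool_rot: [0.29, -0.607, 0.696, 0.249]
contact_force: [-0.4, -0.4, -1.1]
gripper_width: 0.594
grasp_force: 37.4
```

```bash
python3 - <<'E'
from h import *
p,r,s=tool();print(s['t'],p,s['q'].round(2),s['contact_force'],s['gripper_width'],s['grasp_force'])
Rt=frame(81.7,45,-8.3)*R.from_euler('z',180,degrees=True)
goto([.511,-.092,.0],Rt)
a=cam('scene');b=cam('top')
A=[]
for c,w in((a,(.511,-.11,.1)),(b,(.511,-.11,.1))):
    u,v=proj(c,w).astype(int); A.append(cv2.resize(c['image'][v-36:v+36,u-36:u+36],(400,400),interpolation=cv2.INTER_CUBIC))
cv2.imwrite('pics/up.png',np.hstack(A)[:,:,::-1])
E
```

```text
9.1667 [ 0.51042376 -0.09104467  0.09995573] [ 0.58  0.62 -0.13  1.94 -0.79  1.04 -2.24] [-0.40131381 -0.44927351 -1.12849386] 0.5937330752514306 37.40726814838126
shift [71.2 -0.1 70.1] rot [ 0.  -0.   0.5]
```

View pics/up.png

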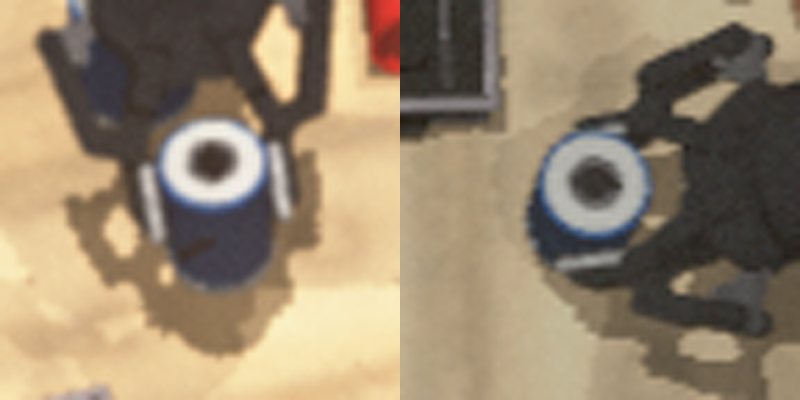

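The saw is held upright with its cap up: scene crop (213,160), top crop (595,185). I lower it gently.

step_arm(
  increments=[
    [[-1,20,0,20,0,0,0],[-1,38,0,38,0,0,0],[-1,46,0,46,0,0,0],[-1,48,0,48,0,0,0],[-1,50,0,49.5,0,0,0],[-1,51.5,0,51,0,0,0],[-1,52.5,0,52,0,0,0],[-1,53.5,0,53,0,0,0]],
  ],
)

```text
t: 9.93
eef_pos: [0.5111, -0.0912, 0.0254]
tool_rot: [0.29, -0.607, 0.697, 0.249]
contact_force: [-2.8, -3.0, 11.0]
gripper_width: 0.593
grasp_force: 37.9
```

step_arm(
  increments=[
    [[0.4,0,0,0,0,0,0],[1,0,0,0,0,0,0],[1,0,0,0,0,0,0],[1,0,0,-15,0,0,0],[1,0,0,-45,0,0,0],[1,0,0,-85,0,0,0],[1,0,0,-120,0,0,0],[1,0,0,-120,0,0,0]],
  ],
)

```text
t: 10.6
eef_pos: [0.5, -0.1825, 0.1131]
tool_rot: [0.29, -0.606, 0.699, 0.244]
contact_force: [0.6, -0.2, 1.0]
gripper_width: 0.999
grasp_force: 0.0
```

```bash
python3 - <<'E'
from h import *
a=cam('scene');b=cam('top')
p,r,s=tool();print(s['t'],p,s['q'].round(2))
for c in(a,b):
    uv=proj(c,(.51,-.107,.072)); e=cap(c,*uv); print(uv,e,onz(c,e[0],.072))
P=np.hstack([cv2.resize(c['image'][int(v)-36:int(v)+36,int(u)-36:int(u)+36],(400,400),interpolation=cv2.INTER_CUBIC) for c in(a,b) for u,v in [proj(c,(.51,-.107,.072))]])
cv2.imwrite('pics/st.png',P[:,:,::-1])
E
```

```text
10.7 [ 0.49891404 -0.17635111  0.1102424 ] [ 0.67  0.65 -0.07  1.84 -0.71  1.17 -2.21]
[236.01355621 142.18572897] (array([237.11074162, 144.44403839]), array([15.03717899, 19.5725441 ])) [ 0.50968995 -0.09919192  0.072     ]
[308.13243043 208.17956193] (array([305.52697945, 208.6862011 ]), array([16.33342934, 17.26745033])) [ 0.50923922 -0.1000365   0.072     ]
```

View pics/st.png

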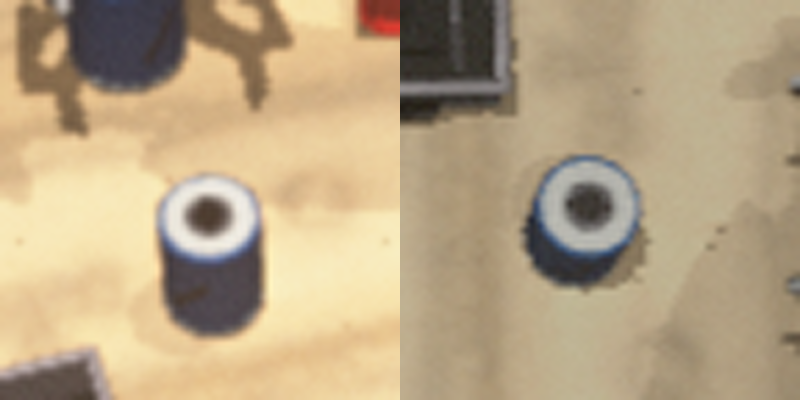

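The middle saw now stands free beside the case, cap up: scene crop (209,217), top crop (588,207). Both views agree on (0.5095,-0.0996). Next I turn the tool upright above it.

```bash
python3 - <<'E'
from h import *
Rt=frame(0,0,-90)
p,r,s=tool()
print(r.inv().apply([0,0,100]))
goto([.5095,-.0996,.14],Rt)
# split in rows by slerp (rotation vector from the present is not a constant-axis problem: fixed axis)
E
```

```text
[-70.58639843  -0.60983309 -70.83211461]
shift [-75.9   0.2  33.6] rot [-38.5  32.9 -92.4]
```

step_arm(
  increments=[
    [[1,-20,0,-20,-2.6,2.2,-6.1],[1,-30,0,-30,-5.1,4.4,-12.3],[1,-30,0,-30,-7.7,6.6,-18.4],[1,-30,0,-30,-10.2,8.7,-24.5],[1,-30,0,-30,-12.8,10.9,-30.7],[1,-30,0,-30,-15.3,13.1,-36.8],[1,-30,0,-30,-17.9,15.3,-42.9],[1,-30,0,-30,-20.4,17.5,-49],[1,-30,0,-30,-23,19.7,-55.2],[1,-30,0,-30,-25.6,21.8,-61.4]],
  ],
)

```text
t: 11.53
eef_pos: [0.498, -0.1726, 0.1507]
tool_rot: [-0.111, 0.954, -0.261, -0.097]
contact_force: [-0.5, 0.3, -0.3]
gripper_width: 1.002
grasp_force: 0.0
```

```bash
python3 - <<'E'
from h import *
p,r,s=tool(); print(s['t'],p,s['q'].round(2))
goto([.5095,-.0996,.12],frame(0,0,-90))
E
```

```text
11.5333 [ 0.49797654 -0.1726386   0.15067074] [ 0.48  0.46 -0.18  1.82 -0.15  1.08 -1.71]
shift [-17.6 -62.3  47.1] rot [-12.9  11.3 -30.4]
```

step_arm(
  increments=[
    [[1,-9,-31,23,-2.6,2.3,-6.1],[1,-18,-62,47,-5.2,4.5,-12.2],[1,-18,-62,47,-7.8,6.8,-18.3],[1,-18,-62,47,-10.4,9,-24.3],[1,-18,-62,47,-12.9,11.3,-30.4],[1,-18,-62,47,-12.9,11.3,-30.4],[1,-18,-62,47,-12.9,11.3,-30.4]],
  ],
)

```text
t: 12.12
eef_pos: [0.5087, -0.1002, 0.1205]
tool_rot: [-0.001, 1.0, -0.004, -0.001]
contact_force: [-0.0, 0.3, 0.4]
gripper_width: 1.0
grasp_force: 0.0
```

```bash
python3 - <<'E'
from h import *
p,r,s=tool(); print(s['t'],p,s['q'].round(2))
goto([.5095,-.0996,.033],frame(0,0,-90))
E
```

```text
12.1167 [ 0.50866336 -0.10017161  0.12046142] [ 0.28  0.38 -0.25  2.01  0.13  0.77 -1.62]
shift [ 1.1 -0.4 87.5] rot [-0.1  0.1 -0.5]
```

step_arm(
  increments=[
    [[1,1,0,35,0,0,0],[1,1,0,70,0,0,0],[1,1,0,87,0,0,0],[1,1,0,87,0,0,0],[1,1,0,87,0,0,0],[-1,1,0,87,0,0,0],[-1,1,0,87,0,0,0],[-1,1,0,87,0,0,0],[-1,1,0,87,0,0,0],[-1,1,0,87,0,0,0]],
  ],
  force=35,
)

```text
t: 12.95
eef_pos: [0.5121, -0.1022, 0.0358]
tool_rot: [-0.0, 1.0, -0.004, 0.002]
contact_force: [0.5, 1.3, 4.5]
gripper_width: 0.586
grasp_force: 35.5
```

step_arm(
  increments=[
    [[-1,0,0,-20,0,0,0],[-1,0,0,-60,0,0,0],[-1,0,0,-100,0,0,0],[-1,0,0,-120,0,0,0],[-1,0,0,-120,0,0,0]],
  ],
)

```text
t: 13.37
eef_pos: [0.5143, -0.1025, 0.16]
tool_rot: [0.001, 1.0, -0.005, 0.005]
contact_force: [0.9, -0.5, -1.9]
gripper_width: 0.587
grasp_force: 37.6
```

```bash
python3 - <<'E'
from h import *
p,r,s=tool(); print(s['t'],p,s['q'].round(2),s['gripper_width'],s['grasp_force'],s['contact_force'])
goto([.676,.1045,.155],frame(0,0,-90))
E
```

```text
13.3667 [ 0.51430887 -0.10252357  0.15998633] [ 0.3   0.33 -0.26  1.98  0.11  0.84 -1.61] 0.5870485581997094 37.57162878289819 [ 0.86734218 -0.54143705 -1.90060998]
shift [ 159.8 -208.5    6.4] rot [ 0.1 -0.6 -0.5]
```

step_arm(
  increments=[
    [[-1,40,-52,0,0,0,0],[-1,82,-104,2,0,0,-0.5],[-1,123,-156,4,0,0,-0.5],[-1,150,-195,6,0,0,-0.5],[-1,162,-208,6,0,-0.5,-0.5],[-1,162,-208,6,0,-0.5,-0.5],[-1,162,-208,6,0,-0.5,-0.5],[-1,162,-208,6,0,-0.5,-0.5],[-1,162,-208,6,0,-0.5,-0.5]],
  ],
)

```text
t: 14.12
eef_pos: [0.6739, 0.1054, 0.147]
tool_rot: [-0.0, 1.0, 0.001, -0.005]
contact_force: [-0.8, -0.5, -1.1]
gripper_width: 0.59
grasp_force: 37.5
```

```bash
python3 - <<'E'
from h import *
p,r,s=tool(); print(s['t'],p,s['q'].round(2),s['gripper_width'],s['grasp_force'],s['contact_force'])
goto([.6786,.1045,.125],frame(0,0,-90))
E
```

```text
14.1167 [0.67390534 0.10542017 0.1469754 ] [-0.05  0.59 -0.28  1.59  0.18  1.   -1.95] 0.5902478418011464 37.51087289303541 [-0.75839043 -0.47531566 -1.06865362]
shift [ 4.9  0.9 21.9] rot [-0.   0.6  0.1]
```

step_arm(
  increments=[
    [[-1,5,1,18,0,0.6,0],[-1,5,1,18,0,0.6,0],[-1,5,1,18,0,0.6,0]],
  ],
)

```text
t: 14.37
eef_pos: [0.6778, 0.1011, 0.1291]
tool_rot: [0.001, 1.0, -0.001, -0.001]
contact_force: [-0.2, 0.7, -1.3]
gripper_width: 0.588
grasp_force: 37.5
```

```bash
python3 - <<'E'
from h import *
p,r,s=tool(); print(s['t'],p,s['contact_force'])
a=cam('scene');b=cam('top');A=[]
for c in(a,b):
    uv=proj(c,(.676,.1045,.09));u,v=uv.astype(int); print(uv,u,v)
    im=cv2.resize(c['image'][v-20:v+20,u-20:u+20],(400,400),interpolation=cv2.INTER_CUBIC)
    A.append(im)
cv2.imwrite('pics/hov.png',np.hstack(A)[:,:,::-1])
E
```

```text
14.3667 [0.67780163 0.10112938 0.12905367] [-0.21988104  0.68074186 -1.27008954]
[198.63713545 229.41733624] 198 229
[222.78304265 152.86307704] 222 152
```

View pics/hov.png

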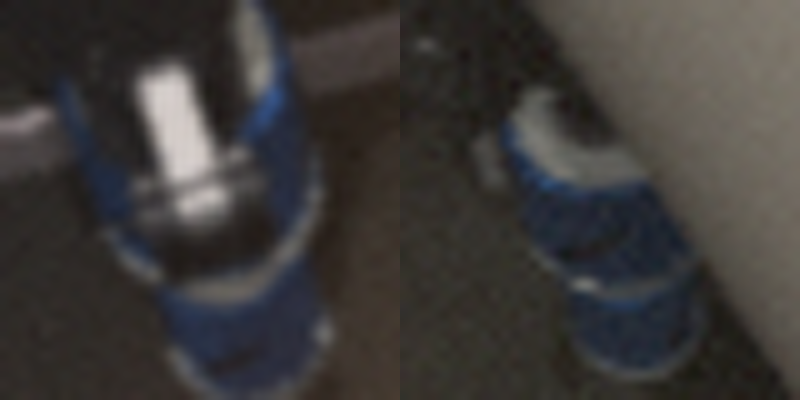

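The picture shows the held middle saw's tooth rim (scene crop (215,300), top crop (630,300)) above the small saw, whose rim in top crop is at (630,380). I cast the rim points onto their planes to get the true offset.

```bash
python3 - <<'E'
from h import *
from scipy.optimize import least_squares
p,r,s=tool();a=cam('scene');b=cam('top')
def fit(c,pts,o,z,rad):
    X=np.array([onz(c,((u+.5)/10-.5+o[0],(v+.5)/10-.5+o[1]),z)[:2] for u,v in pts])
    f=least_squares(lambda q:np.hypot(*(X-q).T)-rad,[.676,.1]);return f.x.round(4),(f.fun*1000).round(1)
zt=p[2]-.0358
print('mid',fit(a,[(108,235),(130,268),(165,292),(215,302),(262,292),(300,250),(322,200)],(178,209),zt,.0255))
print('mid',fit(b,[(135,250),(160,280),(190,295),(230,302),(270,292),(300,268)],(202,132),zt,.0255))
print('small',fit(b,[(178,348),(200,368),(230,380),(270,372),(297,345)],(202,132),.005,.019))
print('small',fit(a,[(170,355),(190,385),(327,340)],(178,209),.005,.019)); print(p)
goto([.6786,.1045,.125],frame(0,0,-90))
E
```

```text
mid (array([0.6748, 0.1041]), array([-0.2, -0.5, -0.3,  0.3,  1. , -1. , -0.3]))
mid (array([0.6744, 0.1009]), array([ 0.4,  0. , -0.5, -0.1,  0.2,  0.2]))
small (array([0.6763, 0.1037]), array([ 0.3, -0.4,  0.1,  0.1,  0. ]))
small (array([0.6765, 0.1039]), array([ 0.9, -0.3,  0.6]))
[0.67910123 0.10227578 0.1307076 ]
shift [-1.  -1.5  6.2] rot [-0.  -0.2 -0. ]
```

Offset: the middle saw sits at TCP + (-3.4,+1) mm and the small one at (0.676,0.104), so it needs about (+0.5,+1) mm. I descend.

step_arm(
  increments=[
    [[-1,0.5,-1,5,0,0,0],[-1,0.5,-1,15,0,0,0],[-1,0.5,-1,25,0,0,0],[-1,0.5,-1,37,0,0,0],[-1,0.5,-1,49,0,0,0]],
  ],
)

```text
t: 14.98
eef_pos: [0.6796, 0.1044, 0.0795]
tool_rot: [-0.0, 1.0, 0.0, 0.001]
contact_force: [-0.2, 0.1, -2.3]
gripper_width: 0.584
grasp_force: 37.5
```

```bash
python3 - <<'E'
from h import *
p,r,s=tool(); print(s['t'],p,s['contact_force'],s['gripper_width'],s['grasp_force'])
goto([.6796,.1033,.0408],frame(0,0,-90))
E
```

```text
14.9833 [0.67958411 0.10442044 0.07950539] [-0.24600938  0.05129915 -2.28315979] 0.5840468324948704 37.535355649888515
shift [-0.   1.1 38.7] rot [-0.  -0.1  0. ]
```

step_arm(
  increments=[
    [[-1,0,1,10,0,0,0],[-1,0,1,22,0,0,0],[-1,0,1,30,0,0,0],[-1,0,1,34,0,0,0],[-1,0,1,36,0,0,0],[-1,0,1,37,0,0,0],[-1,0,1,38,0,0,0],[-1,0,1,38,0,0,0]],
  ],
)

```text
t: 15.65
eef_pos: [0.6805, 0.1036, 0.0437]
tool_rot: [-0.0, 1.0, 0.0, 0.001]
contact_force: [0.5, -0.5, -2.8]
gripper_width: 0.589
grasp_force: 37.5
```

step_arm(
  increments=[
    [[-1,0,0,1.5,0,0,0],[-1,0,0,2.5,0,0,0],[-1,0,0,3.5,0,0,0],[-1,0,0,3.5,0,0,0]],
  ],
)

```text
t: 15.98
eef_pos: [0.6806, 0.1037, 0.0409]
tool_rot: [-0.0, 1.0, 0.0, 0.002]
contact_force: [-2.1, -0.7, 3.9]
gripper_width: 0.587
grasp_force: 38.1
```

The saw touches at the predicted floor height. I release it and head for the large saw.

step_arm(
  increments=[
    [[0.5,0,0,0,0,0,0],[1,0,0,0,0,0,0],[1,0,0,0,0,0,0],[1,0,0,-25,0,0,0],[1,0,0,-65,0,0,0],[1,0,0,-105,0,0,0],[1,0,0,-125,0,0,0],[1,-40,50,-125,0,0,0]],
  ],
)

```text
t: 16.65
eef_pos: [0.6602, 0.0802, 0.1717]
tool_rot: [-0.004, 1.0, 0.004, 0.008]
contact_force: [0.8, 0.6, 0.1]
gripper_width: 0.998
grasp_force: 0.0
```

```bash
python3 - <<'E'
from h import *
p,r,s=tool(); print(s['t'],p,s['q'].round(2))
goto([.5003,-.265,.155],frame(0,0,-90))
E
```

```text
16.65 [0.66024193 0.08016358 0.17169591] [-0.    0.53 -0.29  1.64  0.17  0.99 -1.91]
shift [-163.1  343.9   11. ] rot [-0.5 -1.   0.5]
```

step_arm(
  increments=[
    [[1,-163,344,11,-0.5,-1,0.5],[1,-163,344,11,-0.5,-1,0.5],[1,-163,344,11,-0.5,-1,0.5],[1,-163,344,11,-0.5,-1,0.5],[1,-163,344,11,-0.5,-1,0.5],[1,-163,344,11,-0.5,-1,0.5],[1,-163,344,11,-0.5,-1,0.5],[1,-163,344,11,-0.5,-1,0.5],[1,-163,344,11,-0.5,-1,0.5],[1,-163,344,11,-0.5,-1,0.5]],
  ],
)

```text
t: 17.48
eef_pos: [0.4861, -0.2818, 0.153]
tool_rot: [0.006, 1.0, -0.01, -0.009]
contact_force: [-0.2, -1.0, -1.0]
gripper_width: 1.0
grasp_force: 0.0
```

step_arm(
  increments=[
    [[1,0,0,0,0,0,0],[1,0,0,0,0,0,0]],
  ],
)

```text
t: 17.65
eef_pos: [0.4912, -0.2731, 0.1533]
tool_rot: [0.004, 1.0, -0.005, -0.007]
contact_force: [0.3, 0.6, -0.6]
gripper_width: 1.003
grasp_force: 0.0
```

```bash
python3 - <<'E'
from h import *
a=cam('scene');b=cam('top')
for c in(a,b):
    e=cap(c,*proj(c,(.676,.104,.077)),thr=120); print('nest cap',e,onz(c,e[0],.077).round(4))
p,r,s=tool(); print(s['t'],p,s['q'].round(2))
goto([.5003,-.265,.041],frame(0,0,-90))
A=np.hstack([cv2.resize(c['image'][int(v)-24:int(v)+24,int(u)-24:int(u)+24],(400,400),interpolation=cv2.INTER_CUBIC) for c in(a,b) for u,v in [proj(c,(.676,.104,.06))]])
cv2.imwrite('pics/nest1.png',A[:,:,::-1])
E
```

```text
nest cap (array([198.56216621, 231.82046986]), array([18.32264328, 19.79138756])) [0.6778 0.1046 0.077 ]
nest cap (array([223.24643803, 153.80022526]), array([15.69551373, 17.37111855])) [0.6782 0.1041 0.077 ]
17.75 [ 0.49214255 -0.27126738  0.15335929] [ 0.55  0.4  -0.21  1.89  0.12  0.88 -1.29]
shift [  9.8  -7.2 112.2] rot [ 0.4  0.8 -0.3]
```

View pics/nest1.png

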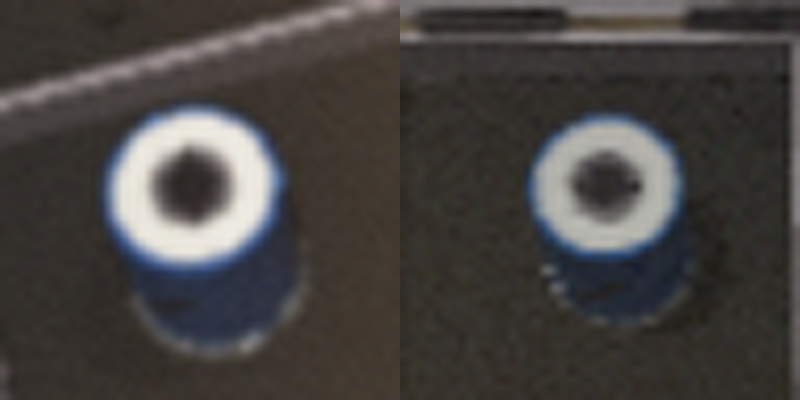

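The middle saw stands over the small one: cap at scene crop (192,185), top crop (606,185), centre (0.678,0.1043). Now the large saw.

step_arm(
  increments=[
    [[1,8,-6,20,0.4,0.8,-0.3],[1,8,-6,40,0.4,0.8,-0.3],[1,8,-6,40,0.4,0.8,-0.3],[1,8,-6,40,0.4,0.8,-0.3]],
  ],
)

```text
t: 18.08
eef_pos: [0.4985, -0.2657, 0.1125]
tool_rot: [-0.0, 1.0, -0.0, -0.002]
contact_force: [0.3, -0.1, 1.5]
gripper_width: 0.997
grasp_force: 0.0
```

```bash
python3 - <<'E'
from h import *
p,r,s=tool(); print(s['t'],p,s['q'].round(2))
goto([.5003,-.265,.041],frame(0,0,-90))
E
```

```text
18.0833 [ 0.49853579 -0.26565357  0.11249093] [ 0.54  0.45 -0.21  1.91  0.13  0.79 -1.31]
shift [ 2.  -0.7 71.5] rot [-0.   0.2 -0. ]
```

step_arm(
  increments=[
    [[1,2,-1,25,0,0,0],[1,2,-1,50,0,0,0],[1,2,-1,68,0,0,0],[1,2,-1,71,0,0,0],[1,2,-1,71,0,0,0],[-1,2,-1,71,0,0,0],[-1,2,-1,71,0,0,0],[-1,2,-1,71,0,0,0],[-1,2,-1,71,0,0,0]],
  ],
  force=40,
)

```text
t: 18.83
eef_pos: [0.5018, -0.2668, 0.0442]
tool_rot: [0.001, 1.0, -0.002, 0.001]
contact_force: [-1.3, 1.4, 5.9]
gripper_width: 0.726
grasp_force: 43.0
```

step_arm(
  increments=[
    [[-1,0,0,-20,0,0,0],[-1,0,0,-60,0,0,0],[-1,0,0,-100,0,0,0],[-1,0,0,-130,0,0,0],[-1,0,0,-130,0,0,0]],
  ],
)

```text
t: 19.25
eef_pos: [0.5046, -0.2681, 0.1799]
tool_rot: [0.003, 1.0, -0.002, 0.005]
contact_force: [0.6, -0.2, -2.4]
gripper_width: 0.722
grasp_force: 45.7
```

```bash
python3 - <<'E'
from h import *
p,r,s=tool(); print(s['t'],p,s['q'].round(2),s['gripper_width'],s['grasp_force'],s['contact_force'])
goto([.680,.104,.165],frame(0,0,-90))
E
```

```text
19.25 [ 0.50458827 -0.26812399  0.17991214] [ 0.55  0.37 -0.22  1.86  0.1   0.92 -1.29] 0.721613664483671 45.67644998431206 [ 0.63619527 -0.17582733 -2.37280222]
shift [ 173.9 -372.8   14.2] rot [ 0.4 -0.6 -0.2]
```

step_arm(
  increments=[
    [[-1,174,-373,14,0.4,-0.6,-0.2],[-1,174,-373,14,0.4,-0.6,-0.2],[-1,174,-373,14,0.4,-0.6,-0.2],[-1,174,-373,14,0.4,-0.6,-0.2],[-1,174,-373,14,0.4,-0.6,-0.2],[-1,174,-373,14,0.4,-0.6,-0.2],[-1,174,-373,14,0.4,-0.6,-0.2],[-1,174,-373,14,0.4,-0.6,-0.2],[-1,174,-373,14,0.4,-0.6,-0.2],[-1,174,-373,14,0.4,-0.6,-0.2]],
  ],
)

```text
t: 20.08
eef_pos: [0.676, 0.109, 0.1571]
tool_rot: [-0.003, 1.0, 0.001, -0.006]
contact_force: [1.1, -0.6, -3.2]
gripper_width: 0.725
grasp_force: 45.6
```

step_arm(
  increments=[
    [[-1,0,0,0,0,0,0],[-1,0,0,0,0,0,0]],
  ],
)

```text
t: 20.25
eef_pos: [0.6753, 0.11, 0.1567]
tool_rot: [-0.004, 1.0, 0.003, -0.006]
contact_force: [0.6, 0.4, -3.4]
gripper_width: 0.722
grasp_force: 45.6
```

```bash
python3 - <<'E'
from h import *
p,r,s=tool(); print(s['t'],p,s['q'].round(2))
goto([.6798,.1043,.14],frame(0,0,-90))
E
```

```text
20.25 [0.67531745 0.11002001 0.15672761] [-0.05  0.58 -0.29  1.57  0.18  1.02 -1.95]
shift [ 4.7  5.9 16.6] rot [-0.4  0.7  0.3]
```

step_arm(
  increments=[
    [[-1,4.7,5.9,12,-0.4,0.7,0.3],[-1,4.7,5.9,16,-0.4,0.7,0.3],[-1,4.7,5.9,16,-0.4,0.7,0.3],[-1,4.7,5.9,16,-0.4,0.7,0.3],[-1,4.7,5.9,16,-0.4,0.7,0.3]],
  ],
)

```text
t: 20.67
eef_pos: [0.6802, 0.0996, 0.1417]
tool_rot: [0.001, 1.0, -0.003, 0.0]
contact_force: [-0.6, -0.6, -2.2]
gripper_width: 0.724
grasp_force: 45.5
```

```bash
python3 - <<'E'
from h import *
a=cam('scene')
p,r,s=tool(); print(s['t'],p); b=cam('top');A=[]
for c in(a,b):
    u,v=proj(c,(.678,.1043,.08)).astype(int); print(u,v)
    A.append(cv2.resize(c['image'][v-20:v+20,u-20:u+20],(400,400),interpolation=cv2.INTER_CUBIC))
cv2.imwrite('pics/hov2.png',np.hstack(A)[:,:,::-1])
goto([.6798,.1043,.14],frame(0,0,-90))
E
```

```text
20.7167 [0.68034154 0.09988435 0.14185588]
198 231
223 153
shift [-0.6 -4.3  1.8] rot [ 0.1 -0.1 -0.3]
```

View pics/hov2.png

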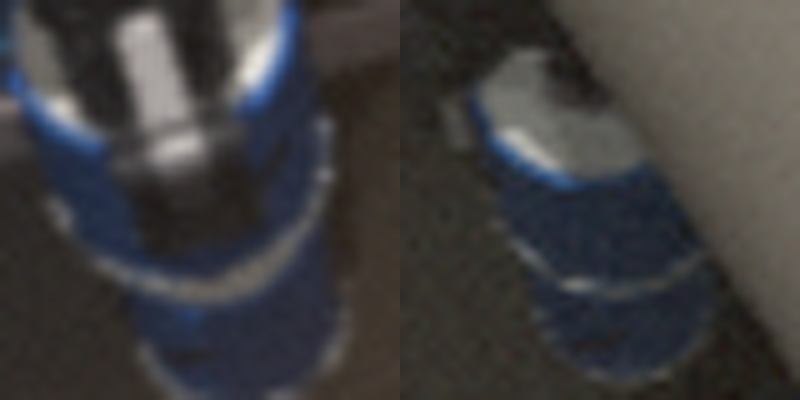

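Large saw rim: scene crop (200,303), top crop (610,297). The middle's floor rim is below it, at top crop (620,383).

```bash
python3 - <<'E'
from h import *
from scipy.optimize import least_squares
p,r,s=tool();a=cam('scene');b=cam('top')
def fit(c,pts,o,z,rad):
    X=np.array([onz(c,((u+.5)/10-.5+o[0],(v+.5)/10-.5+o[1]),z)[:2] for u,v in pts])
    f=least_squares(lambda q:np.hypot(*(X-q).T)-rad,[.676,.1]);return f.x.round(4),(f.fun*1000).round(1)
zt=.1418-.0442
print('L s',fit(a,[(55,215),(95,265),(140,290),(200,303),(255,293),(300,250),(325,195)],(178,211),zt,.032))
print('L t',fit(b,[(105,235),(130,265),(165,290),(210,297),(260,284),(300,255)],(203,133),zt,.032))
print('M s',fit(a,[(145,350),(170,382),(340,340)],(178,211),.005,.0255))
print('M t',fit(b,[(145,345),(180,372),(220,383),(265,372),(300,340)],(203,133),.005,.0255))
p,r,s=tool();print(p,s['t'])
E
```

```text
L s (array([0.6785, 0.1024]), array([ 0.9, -0.9, -1.2,  0.3,  1.6, -0.1, -0.9]))
L t (array([0.6792, 0.1014]), array([-0.4, -0.5,  0.6,  0.4, -0.2, -0.4]))
M s (array([0.6774, 0.1019]), array([ 0.4, -0.3,  0.2]))
M t (array([0.6791, 0.105 ]), array([ 0.5, -0.4,  0. ,  0. ,  0.2]))
[0.68039616 0.10023075 0.14176577] 20.8667
```

step_arm(
  increments=[
    [[-1,-0.5,-2.5,5,0,0,0],[-1,-0.5,-2.5,15,0,0,0],[-1,-0.5,-2.5,22,0,0,0],[-1,-0.5,-2.5,30,0,0,0],[-1,-0.5,-2.5,40,0,0,0]],
  ],
)

```text
t: 21.28
eef_pos: [0.6796, 0.1026, 0.1001]
tool_rot: [0.001, 1.0, -0.002, 0.0]
contact_force: [0.3, 0.1, -3.1]
gripper_width: 0.722
grasp_force: 45.6
```

```bash
python3 - <<'E'
from h import *
p,r,s=tool(); print(s['t'],p,s['contact_force'],s['gripper_width'],s['grasp_force'])
goto([.680,.1032,.0492],frame(0,0,-90))
E
```

```text
21.2833 [0.67961166 0.10260618 0.10013544] [ 0.29610939  0.13508205 -3.06607093] 0.7219832859044109 45.5785908177495
shift [ 0.4 -0.7 50.9] rot [ 0.1 -0.  -0.3]
```

step_arm(
  increments=[
    [[-1,0,-0.5,12,0,0,0],[-1,0,-0.5,26,0,0,0],[-1,0,-0.5,38,0,0,0],[-1,0,-0.5,44,0,0,0],[-1,0,-0.5,47,0,0,0],[-1,0,-0.5,48,0,0,0],[-1,0,-0.5,49,0,0,0],[-1,0,-0.5,50,0,0,0]],
  ],
)

```text
t: 21.95
eef_pos: [0.6804, 0.1032, 0.0519]
tool_rot: [0.001, 1.0, -0.002, 0.001]
contact_force: [-0.6, 0.7, -2.9]
gripper_width: 0.725
grasp_force: 45.6
```

step_arm(
  increments=[
    [[-1,0,0,1,0,0,0],[-1,0,0,2,0,0,0],[-1,0,0,3,0,0,0],[-1,0,0,3.5,0,0,0],[-1,0,0,3.5,0,0,0]],
  ],
)

```text
t: 22.37
eef_pos: [0.6803, 0.1032, 0.0493]
tool_rot: [0.001, 1.0, -0.003, 0.001]
contact_force: [-2.9, -0.9, 5.4]
gripper_width: 0.723
grasp_force: 46.4
```

Seated at the predicted floor height (0.0492). I release and withdraw.

step_arm(
  increments=[
    [[0.7,0,0,0,0,0,0],[1,0,0,0,0,0,0],[1,0,0,0,0,0,0],[1,0,0,-25,0,0,0],[1,0,0,-65,0,0,0],[1,0,0,-105,0,0,0],[1,0,0,-125,0,0,0],[1,-40,40,-125,0,0,0],[1,-80,80,-125,0,0,0],[1,-120,120,-125,0,0,0]],
  ],
)

```text
t: 23.2
eef_pos: [0.5902, 0.0148, 0.1732]
tool_rot: [0.001, 1.0, -0.002, 0.001]
contact_force: [0.1, -0.3, 0.2]
gripper_width: 1.002
grasp_force: 0.0
```

step_arm(
  increments=[
    [[1,-30,60,0,0,0,0],[1,-40,80,0,0,0,0],[1,-40,80,0,0,0,0],[1,-40,80,0,0,0,0]],
  ],
)

```text
t: 23.53
eef_pos: [0.5491, -0.0687, 0.173]
tool_rot: [0.002, 1.0, -0.006, -0.0]
contact_force: [-0.1, 0.0, -0.2]
gripper_width: 0.997
grasp_force: 0.0
```

```bash
python3 - <<'E'
from h import *
a=cam('scene');b=cam('top')
U=[cap(c,*proj(c,(.679,.1035,.085)),h=18,thr=120) for c in(a,b)]
for c,e in zip((a,b),U): print(e,onz(c,e[0],.085).round(4))
print(tri(a,U[0][0],b,U[1][0]))
# bystanders: same pixels as in the first pictures?
for f,c in(('s0',a),('t0',b)):
    i0=cv2.imread(f'pics/{f}.png')[:,:,::-1]; d=np.abs(i0.astype(int)-c['image']).max(2)
    pts={'jar':(.588,.297,.025),'tee':(.643,-.238,.015),'tube':None}
    for n,P in(('jar',(.588,.297,.025)),('tee',(.643,-.238,.015)),('tube',onz(b,(138,165),.015))):
        u,v=proj(c,P).astype(int); print(f,n,(u,v),d[v-12:v+12,u-12:u+12].mean().round(1))
p,r,s=tool();print(p,s['t'],s['contact_force'],np.abs(s['joint_vel']).max())
E
```

```text
(array([197.81126404, 230.41117287]), array([23.68496132, 25.29502296])) [0.6785 0.104  0.085 ]
(array([223.10691643, 152.47236252]), array([20.59451675, 22.19063377])) [0.6789 0.1038 0.085 ]
(array([0.67865921, 0.10393694, 0.08519089]), np.float64(0.00045790211578714316))
s0 jar (np.int64(263), np.int64(300)) 4.5
s0 tee (np.int64(177), np.int64(131)) 5.1
s0 tube (np.int64(229), np.int64(340)) 5.1
t0 jar (np.int64(156), np.int64(196)) 12.9
t0 tee (np.int64(346), np.int64(163)) 47.4
t0 tube (np.int64(137), np.int64(165)) 13.4
[ 0.55102521 -0.06405967  0.17322911] 23.6333 [0.8093152  1.17951136 0.32167738] 0.026886588767966058
```

The triangulated cap height is 85.2 mm against the expected 85, so the nest is seated. The scene view shows the jar, tee and tube unmoved; the top-view change at the tee is probably the arm blocking the view.

```bash
python3 -c "
from station import bot
print(bot.hand_in())"
```

```text
the job is handed in; nothing more can be done
None
```

The three saws now stand nested teeth down, upright and released on the bay floor, with the jar, tee and tube left in place; the job was handed in at about 24 s, and no verdict was returned.

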